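Edge the tasting plank off its bench and set it on the stand

ROBOT

A 6-joint arm with a two-finger parallel gripper is mounted at the origin on a cart in front of the work surface, level with it; the furniture and walls round the work are solid. World frame = base frame: x ahead of the robot, y to its left, z up, the work surface at z = 0. Lengths are in m, angles in rad, forces in N, time in s.
With the tool pointing down it reaches from about 0.3 to 0.875 m from the base axis. Payload 6.4 kg.
Tool frame: the origin (TCP) lies on the front face of the gripper's body, between the roots of the fingers; the fingertips stand 73 mm ahead of it and the grasp point (between the pads) lies grasp_offset ahead of it (grasp_offset is the distance from the TCP to the grasp point, in m); z points along the fingers, y is the line along which they close (so a half turn about z gives the same grasp; the last joint's range is limited). The gripper opens to 85 mm and grips with 20 to 120 N. Pads are 22 mm wide; open, the fingers measure 114 mm over their backs; the gripper's body (76 mm by 85 mm) begins 54 mm behind the grasp point. The pads swing forward as they close: fully open they stand 13 mm farther back than shut.
Start: joints at [1.001, 0.181, 1.607, -0, 1.354, -0.206], TCP at [0.205, 0.537, 0.304] pointing down, gripper open.
Joint ranges: [-2.99, 2.99], [-0.89, 2.07], [0.3, 2.58], [-1.14, 4.28], [0, 2.63], [-3.12, 3.12]. Speed limits (rad/s): [2.57, 2.57, 3.01, 3.14, 3.14, 3.14].

INTERFACE

Orientations are given as a unit quaternion [x, y, z, w].
In Python, from workcell import sense, capture, close_job, boxes_of, grasp_offset gives the robot as it stands.
- The arm moves only by the shell command python3 -m pendant 'ROWS'. ROWS is JSON, a list of rows, each a list of 3 entries, a list of its own where there are three numbers: the closure, from 0 (fully open) to 1 (shut), then the shift along the tool's x, y, z in cm, then the turn about the tool's z in rad. A call has 1 to 12 rows; each row shifts and turns the commanded pose from where the row before left it, along the tool's axes as they then stand; what a row does not reach is not made up. A row lasts 1/8 s, in which the tool goes at most 62.5 mm and 10.7 degrees, less where a joint would pass 70% of its speed; a pose out of reach is approached as far as the arm can. A call with a gripper value outside its range is refused whole. The fingers move at their own pace and stop on an object; the grip force is fixed at half the most. Time passes only in rows, so rows that do not move let the fingers close. It gives the time, the measured TCP pose, the force, the opening and the grip force at its end, in the units of the state.
- sense(): the state, without advancing time (a new reading comes with each control period).
- capture(name): name is "scene" or "top"; returns a dict with "color" (480x640x3 uint8, red, green, blue), "depth" (480x640 float32, m along the optical axis (not along the pixel's ray), 0 where there is no reading), "mtx" (3x3 intrinsics, pixels), "rvec" (rotation vector, rad) and "tvec" (3), from world to camera coordinates, as OpenCV has them. Camera axes: x right, y down, z forward; pixel columns grow to the right and rows downward; lengths in m; the calibration is good to about 2 mm. A picture is of the moment at which its call begins.
- close_job(): hands the job in; it is judged then, once.
Trained networks look in a picture, given as the dict that the camera call returned (one of the last four; its "shot" number tells which), for a name from the list of things; names that differ only in an ending like _2 or _b are one class to them, and where a whole thing is asked for, a point or a joint stands for the part that bears it (a point fixed in the world has none). Each returns a list of dicts, best first, with "conf" (0 to 1); they miss things now and then, are a little off and sometimes report something else, mostly with a low value. They report only what shows in the picture. A call takes as long as a camera call. They do not tell look-alikes from the thing itself.
- boxes_of(label, picture): "at" ([column, row] in pixels, amid what is visible of it).
The state is a dict: "time_s": time; "joint_positions": joint angles; "dq": joint speeds; "effort": joint torques, N m; "eef_pos": TCP position; "tcp_rot": TCP orientation; "contact_force": force on the tool from outside, world axes, zero at the start; "moment": the same for the moment, N m; "gripper_width": finger opening in m; "finger_force": force on a finger pad.
Only numpy, scipy, OpenCV 4.12 (cv2) and the standard library are available. Lean on these libraries where they do the work, as an engineer would, in place of code of your own. Each camera call takes 0.05 s, during which the arm holds its last target. There are 200 camera calls.

TASK

Two wooden tasting planks lie sunk in the channels of the low bench. Push the longer one along its channel towards your right until about 60 mm of it overhangs the bench's end while it still rests on the bench; then pinch the overhanging part by its long sides, lift the plank off and lay it flat on the low serving stand, lengthwise in line with the stand and centred, so that both ends stick out equally. Leave the shorter plank where it lies, and let go at the end.

Things in the scene. Friction and masses are not known exactly. Their poses are not given: they have to be found in the camera images.
- bench: low dark wooden bench, fixed, 165 (x) x 240 (y) x 74 mm high; origin centre of underside. Two open-ended channels along its y, centred at x = -40 and +40 mm, 55 mm wide, floor 60 mm up, ribs beside them 14 mm higher (middle rib 25 mm wide). Its -y end (y = -120 mm), towards the robot's right, is where the plank is to overhang; turned up to 17 degrees
- long_plank: the longer light wooden plank, 50 (x) x 180 (y) x 14 mm thick, 0.12 kg, three round cork spots on top; loose in one of the channels, top flush with the ribs, its -y end 15 to 45 mm inside the bench's -y end, so its sides cannot be gripped there. Origin: centre of underside; y along its length and the channel, -y to the right
- short_plank: the shorter light wooden plank, 50 (x) x 120 (y) x 14 mm thick, two round cork spots, in the other channel; to be left alone. Origin: centre of underside
- stand: low dark wooden serving stand, fixed, at the robot's right: flat top 110 (x) x 80 (y) mm, 45 mm above the table, on two feet; origin centre of underside. The plank is to lie with its length along the stand's y, each end sticking out 50 mm; turned up to 17 degrees
Things that resemble listed ones, but are neither listed nor needed, are in the scene too. Leave any orange look-alike of the stand alone.

How it is judged:
On the way, in this order (a step that is already met when the one before it is completed fails the run):
1. the long plank, still lying on the bench, overhangs its right-hand end by 40 to 85 mm (y of long_plank in the frame of bench between -0.115 and -0.07 m and z of long_plank in the frame of bench between 0.055 and 0.066 m and angle between long_plank's own z axis and vertical below 0.1 rad), for 0.2 s.
2. the long plank is lifted clear of the bench in the fingers (height (world z) of long_plank above 0.078 m and contact force between the fingers and long_plank above 1 N), for 0.1 s.
At the end, for the whole second after the job is handed in: The long plank lies at rest, right side up and flat on the stand's top, its centre within 25 mm of the stand's centre along and across, its length within 12 degrees of the stand's y, released; the short plank is still in its channel (x of long_plank in the frame of stand between -0.025 and 0.025 m and y of long_plank in the frame of stand between -0.025 and 0.025 m and z of long_plank in the frame of stand between 0.04 and 0.05 m and angle between the y axis of long_plank and the y axis of stand, either way round below 0.21 rad and angle between long_plank's own z axis and vertical below 0.1 rad and linear speed of long_plank below 0.02 m/s and z of short_plank in the frame of bench above 0.055 m); the robot touches nothing.
It fails at once if the short plank is moved by more than 20 mm (distance of short_plank from where it was at the start of the episode above 0.02 m).
It also fails if it takes over 48 s, if anything falls off the work surface, if the arm or the gripper's body presses on something with over 40 N, if the wrist force passes 120 N, or if a joint passes its speed limit or range.

## Working session

There is one attempt and no reset: what is moved stays moved. The work goes in short steps, Python scripts to look and compute and a shell command to move; the robot and the scene stay as the last step left them, time stands still between calls to the robot, and variables do not carry over. Pictures are saved under pics/ and viewed, at most 10 in all, crops included, and the job is handed in when it is done.

```bash
mkdir -p pics; cat > h.py <<'E'
import numpy as np, cv2
from workcell import *
def cloud(p):
    d=p["depth"];K=p["mtx"];R=cv2.Rodrigues(np.array(p["rvec"],float))[0];t=np.array(p["tvec"],float).ravel()
    v,u=np.mgrid[:d.shape[0],:d.shape[1]]
    c=np.stack([(u-K[0][2])/K[0][0]*d,(v-K[1][2])/K[1][1]*d,d],-1)
    w=(c-t)@R; w[d<=0]=np.nan
    return w
E
python3 - <<'E'
from h import *
s=sense();print(s,grasp_offset)
for n in("scene","top"):
    p=capture(n);cv2.imwrite(f"pics/{n}0.png",p["color"][...,::-1]);w=cloud(p)
    np.save(f"{n}0.npy",w)
    for l in("bench","long_plank","short_plank","stand"):
        for b in boxes_of(l,p):
            c,r=map(int,np.round(b["at"]));print(n,l,round(b["conf"],2),c,r,np.round(w[r,c],3))
E
```

```text
{'time_s': 0.0, 'joint_positions': array([ 1.00070083e+00,  1.81519721e-01,  1.60799980e+00, -9.11005103e-06,
        1.35376286e+00, -2.06275614e-01]), 'dq': array([-7.75118965e-04, -1.36251012e-03,  4.95041577e-04, -1.92773871e-03,
        1.11172622e-03,  9.24233944e-05]), 'effort': array([ 1.43688172e-03, -4.44850087e+01, -3.51356220e+01, -1.52324992e-05,
        8.46719515e-03, -4.02018532e-05]), 'eef_pos': array([0.20435535, 0.53701604, 0.30299998]), 'tcp_rot': array([ 1.80907298e-01,  9.83499789e-01, -7.83684701e-04, -3.15671643e-04]), 'contact_force': array([-0.86858069,  0.98092814, -0.23126465]), 'moment': array([ 0.01854932,  0.05089248, -0.01206983]), 'finger_force': 0.0, 'gripper_width': 0.08526234098201768} 0.0539
scene bench 0.89 186 260 [0.5   0.159 0.072]
scene long_plank 0.59 193 240 [0.542 0.185 0.072]
scene short_plank 0.74 167 270 [0.465 0.166 0.073]
scene short_plank 0.15 352 389 [ 0.47  -0.183  0.043]
scene stand 0.94 351 390 [ 0.468 -0.183  0.043]
scene stand 0.79 389 230 [ 0.792 -0.053  0.045]
top bench 0.56 208 300 [0.488 0.179 0.074]
top long_plank 0.84 202 270 [0.545 0.193 0.07 ]
top short_plank 0.79 211 314 [0.461 0.172 0.072]
top stand 0.97 329 147 [ 0.806 -0.052  0.041]
top stand 0.84 389 308 [ 0.477 -0.174  0.046]
```

View pics/top0.png

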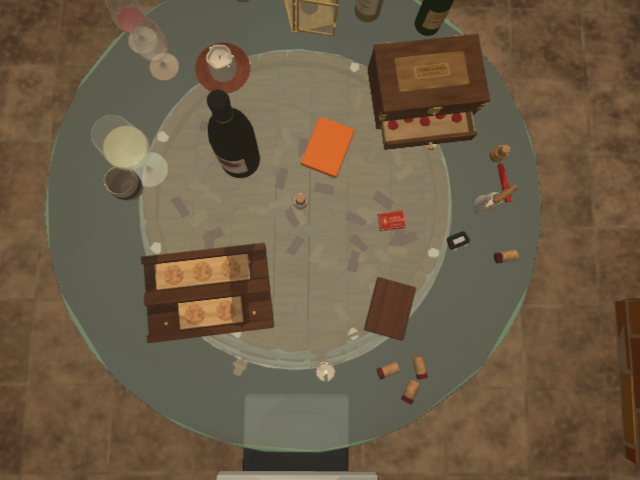

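View pics/scene0.png

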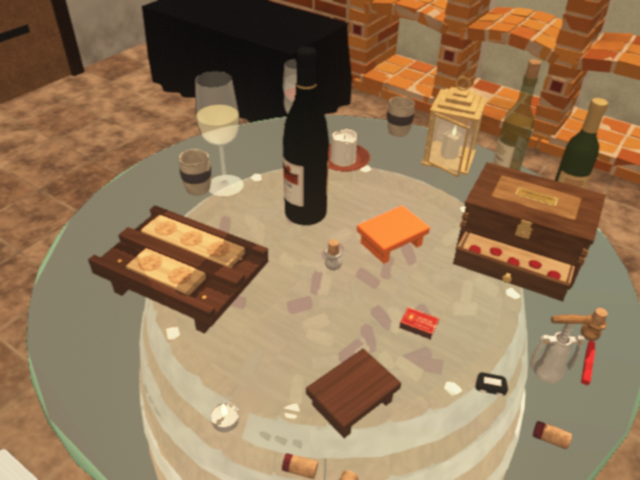

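The longer plank (three corks) is in the far channel at top (202,270). The short one (two corks) is at (211,314). Stand candidates are brown (389,308) and the orange look-alike (329,147), and I choose the brown one. Next I measure and check with one crop.

```bash
cat >> h.py <<'E'
def rect(m,w,z):
    pts=w[m][:,:2]; pts=pts[np.isfinite(pts[:,0])]
    (c,sz,a)=cv2.minAreaRect((pts*1000).astype(np.float32))
    if sz[0]>sz[1]: a-=90; sz=sz[::-1]
    a=(a+90)%180-90   # direction of long side from +y: yaw
    return np.round(c,1),np.round(sz,1),round(a,1),len(pts),np.round(np.nanmedian(w[m][:,2]),4)
def big(m):
    m=cv2.morphologyEx(m.astype(np.uint8),cv2.MORPH_OPEN,np.ones((3,3)))
    n,l,s,c=cv2.connectedComponentsWithStats(m);o=[l==i for i in range(1,n) if s[i,4]>150]
    return o
def scan(p,zl,zh,box,light):
    w=cloud(p);hsv=cv2.cvtColor(p["color"],cv2.COLOR_RGB2HSV)
    m=(w[...,2]>zl)&(w[...,2]<zh)&(w[...,0]>box[0])&(w[...,0]<box[1])&(w[...,1]>box[2])&(w[...,1]<box[3])
    if light is not None: m&=(hsv[...,2]>130)==light
    return [(rect(k,w,0)) for k in big(m)]
E
python3 - <<'E'
from h import *
for n in("top","scene"):
    p=capture(n)
    B=(.36,.66,-.0,.4)
    print(n,"bench");[print(' ',r) for r in scan(p,.05,.09,B,None)]
    print("planks");[print(' ',r) for r in scan(p,.055,.09,B,True)]
    print("stand");[print(' ',r) for r in scan(p,.035,.055,(.36,.6,-.3,-.07),None)]
    if n=="top":
        cv2.imwrite("pics/crop.png",cv2.resize(p["color"][230:350,130:430,::-1],(800,320),interpolation=cv2.INTER_CUBIC))
        w=cloud(p); print("tall near",[(np.nanmax(np.where((abs(w[...,0]-x)<.05)&(abs(w[...,1]-y)<.05),w[...,2],np.nan)).round(3)) for x,y in((.65,.3),(.6,.35),(.68,.2),(.5,-.02))])
E
```

```text
top bench
  (array([504.3, 182.2]), array([165.4, 240.6]), 7.6, 10713, np.float64(0.0713))
planks
  (array([542.8, 194.5]), array([ 49.4, 183.4]), 7.5, 2097, np.float64(0.0724))
  (array([464.8, 176.7]), array([ 49.2, 121.6]), 7.5, 1497, np.float64(0.0725))
stand
  (array([ 477.3, -178.1]), array([ 80.7, 110.4]), 75.5, 2223, np.float64(0.0432))
tall near [np.float64(0.079), np.float64(0.076), np.float64(0.005), np.float64(0.006)]
scene bench
  (array([503.8, 180.2]), array([168.2, 243.4]), 7.4, 11411, np.float64(0.0713))
planks
  (array([542.6, 197.2]), array([ 59.9, 197. ]), 7.3, 2352, np.float64(0.0721))
  (array([464.9, 178.1]), array([ 57.3, 135.3]), 8.0, 1861, np.float64(0.0721))
stand
  (array([ 476.7, -180.4]), array([ 81.1, 111.9]), 75.4, 4084, np.float64(0.0431))
```

View pics/crop.png

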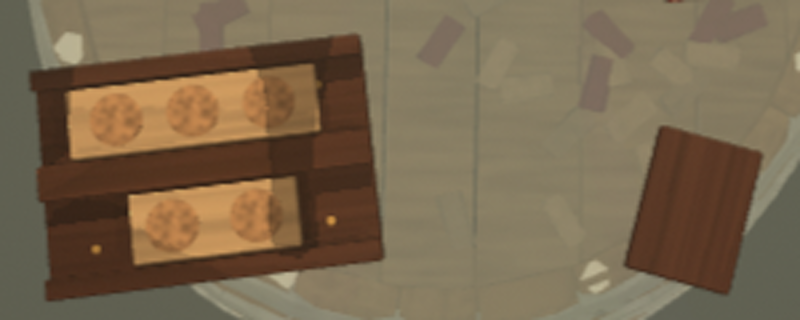

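The crop confirms the choice. It shows the three-cork plank in the far channel with its right end about 37 mm inside, the two-cork plank in the near channel, and the brown stand on the right. First I turn the tool to bench yaw (7.5°) and shut the fingers.

```bash
cat >> h.py <<'E'
from scipy.spatial.transform import Rotation as Ro
BC=np.array([.504,.1815]);BA=np.radians(7.5);SC=np.array([.477,-.179]);SA=np.radians(-14.5)
def loc(c,a,x,y): return c+np.array([x*np.cos(a)-y*np.sin(a),x*np.sin(a)+y*np.cos(a)])
def go(xy,z,yaw):
    s=sense();M=Ro.from_quat(s["tcp_rot"]).as_matrix();cy=np.arctan2(M[1,1],M[0,1])
    d=(yaw-cy+np.pi/2)%np.pi-np.pi/2
    print("t",s["time_s"],"tcp",np.round(s["eef_pos"],4),"turn",round(-d,3),"shift cm (tool, now)",np.round(M.T@(np.r_[xy,z]-s["eef_pos"])*100,2),"tilt",np.round(M[:2,2],3),"F",np.round(s["contact_force"],1),"w",round(s["gripper_width"],4),"ff",np.round(s["finger_force"],1))
E
python3 -m pendant '[[1,[0,0,0],0.15],[1,[0,0,0],0.15],[1,[0,0,0],0.15],[1,[0,0,0],0.15],[1,[0,0,0],0.15],[1,[0,0,0],0.15],[1,[0,0,0],0.15],[1,[0,0,0],0.025],[1,[0,0,0],0]]'
python3 -c "
from h import *
go(loc(BC,BA,.04,.128),.2,BA)"
```

```text
time_s: 1.72
eef_pos: [0.2046, 0.5374, 0.3039]
tcp_rot: [0.658, 0.753, -0.0, -0.0]
contact_force: [-0.3, 0.3, 0.4]
gripper_width: -0.0001
finger_force: 0.0
t 1.725 tcp [0.2046 0.5374 0.3039] turn 0.003 shift cm (tool, now) [-26.49  28.95  10.39] tilt [-0.  0.] F [-0.3  0.3  0.4] w -0.0001 ff 0.0
```

```bash

python3 -m pendant '[[1,[-2.65,2.9,0],0],[1,[-2.65,2.9,0],0],[1,[-2.65,2.9,0],0],[1,[-2.65,2.9,0],0],[1,[-2.65,2.9,0],0],[1,[-2.65,2.9,0],0],[1,[-2.65,2.9,0],0],[1,[-2.65,2.9,0],0],[1,[-2.65,2.9,0],0],[1,[-2.65,2.9,0],0],[1,[0,0,0],0],[1,[0,0,0],0]]'
python3 -c "
from h import *
go(loc(BC,BA,.04,.128),.14,BA)"
```

```text
time_s: 3.22
eef_pos: [0.5266, 0.3129, 0.3037]
tcp_rot: [0.659, 0.752, -0.0, -0.0]
contact_force: [-1.0, 0.4, 0.1]
gripper_width: -0.0
finger_force: 0.0
t 3.225 tcp [0.5266 0.3129 0.3037] turn 0.002 shift cm (tool, now) [ 0.06  0.05 16.37] tilt [-0.001  0.   ] F [-1.   0.4  0.1] w -0.0 ff 0.0
```

```bash

python3 -m pendant '[[1,[0,0,3],0],[1,[0,0,3],0],[1,[0,0,3],0],[1,[0,0,3],0],[1,[0,0,2],0],[1,[0,0,1.5],0],[1,[0,0,0.9],0],[1,[0,0,0],0],[1,[0,0,0],0]]'
python3 - <<'E'
from h import *
go(loc(BC,BA,.04,.012),.139,BA)
p=capture("scene");cv2.imwrite("pics/s1.png",cv2.resize(p["color"][150:350,50:320,::-1],(800,592)))
E
```

```text
time_s: 4.35
eef_pos: [0.5275, 0.313, 0.1408]
tcp_rot: [0.659, 0.752, 0.001, 0.0]
contact_force: [-0.2, 0.5, 0.2]
gripper_width: -0.0001
finger_force: 0.0
t 4.35 tcp [0.5275 0.313  0.1408] turn 0.001 shift cm (tool, now) [-11.53  -0.06   0.17] tilt [0.001 0.001] F [-0.2  0.5  0.2] w -0.0001 ff 0.0
```

View pics/s1.png

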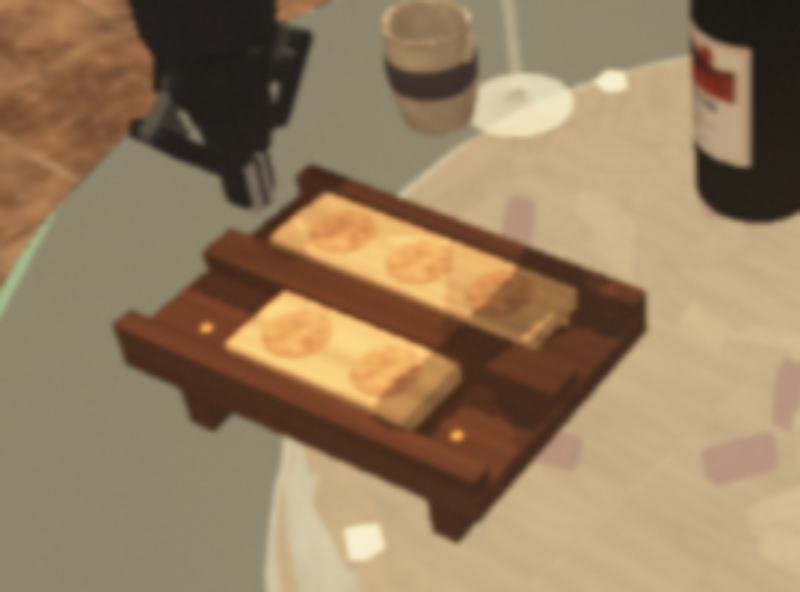

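Picture: closed fingertips (crop 260,195) stand at the left mouth of the far channel, in line with the long plank. I push slowly, stopping short to measure.

```bash

python3 -m pendant '[[1,[-1,0,0.2],0],[1,[-1,0,0],0],[1,[-1,0,0],0],[1,[-1,0,0],0],[1,[-1,0,0],0],[1,[-1,0,0],0],[1,[-1,0,0],0],[1,[-1,0,0],0],[1,[-1,0,0],0],[1,[-0.5,0,0],0],[1,[0,0,0],0]]'
python3 - <<'E'
from h import *
go(loc(BC,BA,.04,.012),.139,BA)
p=capture("top")
for r in scan(p,.055,.09,(.36,.66,-.0,.4),True):
    print(r); d=r[0]/1000-BC; print("bench frame",loc(np.zeros(2),-BA,*d))
E
```

```text
time_s: 5.78
eef_pos: [0.5395, 0.2181, 0.1378]
tcp_rot: [0.659, 0.752, -0.0, 0.0]
contact_force: [0.8, -0.7, 0.0]
gripper_width: -0.0
finger_force: 0.0
t 5.775 tcp [0.5395 0.2181 0.1378] turn 0.001 shift cm (tool, now) [-1.97 -0.   -0.11] tilt [-0. -0.] F [ 0.8 -0.7  0. ] w -0.0 ff 0.0
(array([559.5,  72. ]), array([49.4, 86.2]), 7.9, 1016, np.float64(0.0723))
bench frame [ 0.04073257 -0.11580742]
(array([547. , 165.1]), array([49., 91.]), 7.2, 925, np.float64(0.0724))
bench frame [ 0.0404915  -0.02187232]
(array([466.9, 159.8]), array([49.2, 87.7]), 7.5, 1099, np.float64(0.0726))
bench frame [-0.03961502 -0.01667183]
```

```bash

python3 -m pendant '[[1,[-0.8,0,0],0],[1,[-0.8,0,0],0],[1,[-0.6,0,0],0],[1,[0,0,0],0],[1,[0,0,0],0],[1,[0.5,0,0],0],[1,[0.5,0,-1],0],[1,[0,0,-4],0],[1,[0,0,-4],0],[1,[0,0,-4],0],[1,[0,0,-3],0],[0,[0,0,0],0]]'
python3 - <<'E'
from h import *
p=capture("top")
for r in scan(p,.05,.09,(.36,.66,-.1,.4),True):
    print(r); d=r[0]/1000-BC; print("bench frame",loc(np.zeros(2),-BA,*d))
go(loc(BC,BA,.04,-.15),.2,BA)
cv2.imwrite("pics/t2.png",cv2.resize(p["color"][230:350,130:330,::-1],(800,480)))
E
```

```text
time_s: 7.32
eef_pos: [0.5423, 0.2076, 0.3018]
tcp_rot: [0.659, 0.752, 0.003, 0.002]
contact_force: [0.0, -0.5, 0.4]
gripper_width: 0.0173
finger_force: 0.0
(array([555.9,  98.3]), array([ 50.2, 183.2]), 7.7, 2278, np.float64(0.0722))
bench frame [ 0.04059621 -0.08926252]
(array([464.6, 176.8]), array([ 49.5, 122. ]), 7.5, 1544, np.float64(0.0724))
bench frame [-0.0396764   0.00048294]
t 7.375 tcp [0.5414 0.2073 0.2995] turn 0.002 shift cm (tool, now) [-17.07  -0.1    9.95] tilt [0.003 0.001] F [-0.  -0.5 -0.3] w 0.0242 ff 0.0
```

View pics/t2.png

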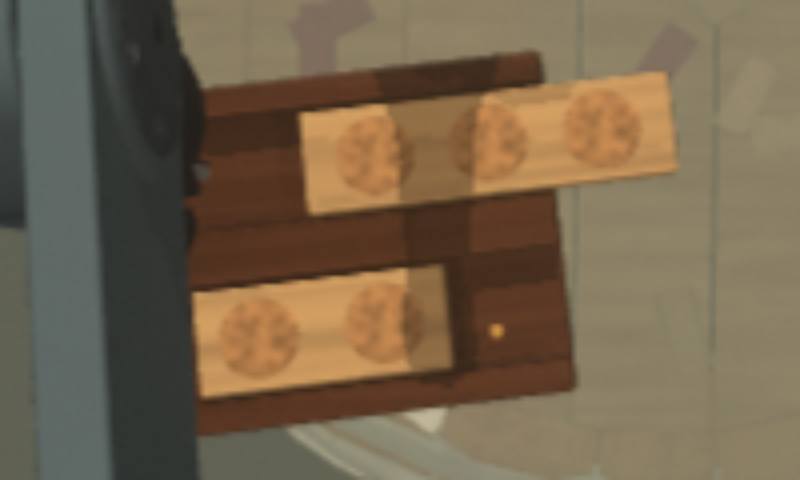

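Picture: the plank overhangs the bench's right end by about 59 mm (crop 560–675, 120) and the short plank hasn't moved. I grasp at bench y ≈ -143 mm.

```bash

python3 -m pendant '[[0,[-3.3,0,0],0],[0,[-3.3,0,0],0],[0,[-3.3,0,0],0],[0,[-3.3,0,0],0],[0,[-3.2,0,0],0],[0,[0,0,3],0],[0,[0,0,3],0],[0,[0,0,2],0],[0,[0,0,0],0],[0,[0,0,0],0]]'
python3 - <<'E'
from h import *
go(loc(BC,BA,.0406,-.143),.119,BA)
E
```

```text
time_s: 8.62
eef_pos: [0.5626, 0.0443, 0.218]
tcp_rot: [0.659, 0.752, -0.0, -0.0]
contact_force: [-0.1, -0.5, 0.1]
gripper_width: 0.0852
finger_force: 0.0
t 8.625 tcp [0.5626 0.0443 0.218 ] turn 0.001 shift cm (tool, now) [0.06 0.04 9.9 ] tilt [-0.  0.] F [-0.1 -0.5  0.1] w 0.0852 ff 0.0
```

```bash

python3 -m pendant '[[0,[0,0,3],0],[0,[0,0,3],0],[0,[0,0,2],0],[0,[0,0,1.9],0],[0,[0,0,0],0],[1,[0,0,0],0],[1,[0,0,0],0],[1,[0,0,0],0],[1,[0,0,0],0],[1,[0,0,0],0],[1,[0,0,0],0]]'
python3 - <<'E'
from h import *
go(loc(BC,BA,.0406,-.143),.119,BA)
E
```

```text
time_s: 10.0
eef_pos: [0.5635, 0.0441, 0.1202]
tcp_rot: [0.659, 0.752, 0.001, 0.001]
contact_force: [-0.2, 0.3, 6.5]
gripper_width: 0.0487
finger_force: 63.9
t 10.0 tcp [0.5635 0.0441 0.1202] turn 0.001 shift cm (tool, now) [ 0.1  -0.04  0.12] tilt [ 0.002 -0.   ] F [-0.2  0.3  6.5] w 0.0487 ff 63.9
```

```bash

python3 -m pendant '[[1,[0,0,-0.5],0],[1,[0,0,-1],0],[1,[0,0,-1],0],[1,[0,0,-1.5],0],[1,[0,0,-2],0],[1,[0,0,-2],0],[1,[0,0,-1],0],[1,[0,0,0],0],[1,[0,0,0],0]]'
cat >> h.py <<'E'
def plank(p,zl=.09,zh=.2,box=(.3,.7,-.4,.4)):
    w=cloud(p);hsv=cv2.cvtColor(p["color"],cv2.COLOR_RGB2HSV)
    m=(w[...,2]>zl)&(w[...,2]<zh)&(hsv[...,2]>70)&(hsv[...,1]>90)&(hsv[...,0]<25)
    m&=(w[...,0]>box[0])&(w[...,0]<box[1])&(w[...,1]>box[2])&(w[...,1]<box[3])
    for k in big(m):
        q=w[k]; A=np.c_[q[:,:2],np.ones(len(q))]; c=np.linalg.lstsq(A,q[:,2],rcond=None)[0]
        print(rect(k,w,0),"slope",c[:2].round(3))
E
python3 - <<'E'
from h import *
go(SC,.2,SA)
for n in("top","scene"):
    p=capture(n);print(n);plank(p)
cv2.imwrite("pics/s3.png",p["color"][...,::-1])
E
```

```text
time_s: 11.12
eef_pos: [0.5621, 0.0443, 0.2082]
tcp_rot: [0.659, 0.752, -0.0, -0.001]
contact_force: [0.8, -0.1, -0.5]
gripper_width: 0.0489
finger_force: 63.1
t 11.125 tcp [0.5621 0.0443 0.2082] turn 0.385 shift cm (tool, now) [-21.01 -11.38   0.83] tilt [-0.001  0.   ] F [ 0.8 -0.1 -0.5] w 0.0489 ff 63.1
top
(array([547.3, 182.2]), array([18.3, 45.8]), 77.9, 188, np.float64(0.16)) slope [-0.007 -0.097]
(array([535.5, 101.7]), array([16. , 49.4]), 3.2, 208, np.float64(0.1599)) slope [0.152 0.028]
scene
(array([541.5, 114.8]), array([ 62.6, 147.2]), -7.1, 1319, np.float64(0.1595)) slope [ 0.079 -0.011]
(array([562.3,  30.1]), array([50.7, 59.4]), -82.1, 818, np.float64(0.1594)) slope [-0.019  0.119]
(array([ 691.2, -382.3]), array([13.8, 35.3]), 35.2, 217, np.float64(0.1206)) slope [0.334 0.134]
```

View pics/s3.png

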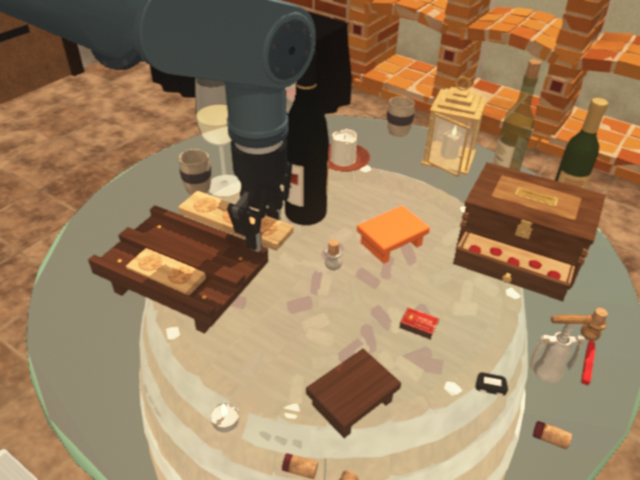

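The plank is held level (z ≈ 0.16 at both ends). I turn it to the stand's yaw.

```bash

python3 -m pendant '[[1,[0,0,0],0.07],[1,[0,0,0],0.1],[1,[0,0,0],0.1],[1,[0,0,0],0.08],[1,[0,0,0],0.035],[1,[0,0,0],0],[1,[0,0,0],0]]'
python3 - <<'E'
from h import *
go(loc(SC,SA,0,-.0597),.2,SA)
E
```

```text
time_s: 12.1
eef_pos: [0.5625, 0.0442, 0.2087]
tcp_rot: [0.79, 0.613, -0.0, -0.0]
contact_force: [-0.4, 0.6, -1.9]
gripper_width: 0.0489
finger_force: 63.1
t 12.1 tcp [0.5625 0.0442 0.2087] turn 0.001 shift cm (tool, now) [-29.72  -2.72   0.87] tilt [-0.  0.] F [-0.4  0.6 -1.9] w 0.0489 ff 63.1
```

```bash

python3 -m pendant '[[1,[-1.5,-0.2,0],0],[1,[-3,-0.3,0],0],[1,[-3.5,-0.3,0],0],[1,[-3.5,-0.3,0],0],[1,[-3.5,-0.3,0],0],[1,[-3.5,-0.3,0],0],[1,[-3.5,-0.3,0],0],[1,[-3.5,-0.3,0],0],[1,[-3,-0.3,0],0],[1,[-1.2,-0.1,0],0],[1,[0,0,0],0],[1,[0,0,0],0]]'
python3 -m pendant '[[1,[0,0,2],0],[1,[0,0,2],0],[1,[0,0,1.5],0],[1,[0,0,0],0],[1,[0,0,0],0]]'
python3 - <<'E'
from h import *
go(loc(SC,SA,0,-.0597),.1085,SA)
p=capture("scene");plank(p,.08,.15);cv2.imwrite("pics/s4.png",cv2.resize(p["color"][240:480,230:510,::-1],(700,600)))
plank(capture("top"),.08,.15)
E
```

```text
time_s: 13.6
eef_pos: [0.4622, -0.2358, 0.2088]
tcp_rot: [0.79, 0.612, 0.0, -0.0]
contact_force: [0.1, -0.8, -1.4]
gripper_width: 0.049
finger_force: 63.1
time_s: 14.22
eef_pos: [0.4626, -0.2365, 0.1544]
tcp_rot: [0.791, 0.612, 0.0, 0.0]
contact_force: [0.3, -1.2, -1.3]
gripper_width: 0.0485
finger_force: 63.1
t 14.225 tcp [ 0.4626 -0.2365  0.1544] turn 0.001 shift cm (tool, now) [-0.04 -0.05  4.59] tilt [ 0.001 -0.001] F [ 0.3 -1.2 -1.3] w 0.0485 ff 63.1
(array([ 485.1, -146.9]), array([51.8, 97.1]), -14.3, 2139, np.float64(0.1063)) slope [ 0.057 -0.022]
(array([ 690.6, -383.1]), array([12.6, 36.6]), 26.8, 212, np.float64(0.1208)) slope [0.343 0.145]
(array([ 457.2, -254.7]), array([47.1, 56.9]), 83.6, 1310, np.float64(0.1061)) slope [0.021 0.093]
(array([ 481.3, -161.9]), array([ 50.1, 131.7]), -14.7, 1859, np.float64(0.1065)) slope [-0.002 -0.001]
```

View pics/s4.png

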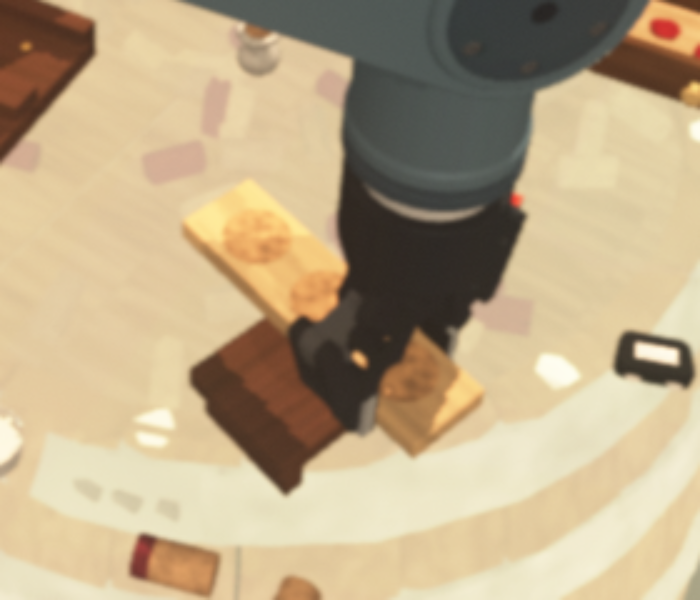

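The plank is level, in line with the stand, and its centre is about 6 mm right of the stand's, as planned to keep the fingers clear of the stand edge. I lower it gently.

```bash

python3 -m pendant '[[1,[0,0,1.2],0],[1,[0,0,1.2],0],[1,[0,0,1],0],[1,[0,0,0.6],0],[1,[0,0,0.4],0],[1,[0,0,0.2],0],[1,[0,0,0],0],[1,[0,0,0],0]]'
```

```text
time_s: 15.32
eef_pos: [0.4623, -0.2367, 0.1082]
tcp_rot: [0.791, 0.612, 0.0, 0.0]
contact_force: [-0.3, -1.0, -0.7]
gripper_width: 0.0491
finger_force: 63.1
```

```bash

python3 -m pendant '[[1,[0,0,0.1],0],[1,[0,0,0.1],0],[1,[0,0,0],0]]'
```

```text
time_s: 15.7
eef_pos: [0.4621, -0.2365, 0.1058]
tcp_rot: [0.791, 0.612, -0.0, -0.0]
contact_force: [0.2, -0.3, -2.0]
gripper_width: 0.0488
finger_force: 63.1
```

```bash

python3 -m pendant '[[1,[0,0,0.1],0],[1,[0,0,0.1],0],[1,[0,0,0],0],[1,[0,0,0],0]]'
```

```text
time_s: 16.2
eef_pos: [0.4622, -0.2367, 0.1051]
tcp_rot: [0.791, 0.612, -0.0, -0.0]
contact_force: [-5.4, 2.1, 11.8]
gripper_width: 0.0489
finger_force: 64.7
```

Contact. I open the fingers and retreat straight up.

```bash

python3 -m pendant '[[1,[0,0,-0.1],0],[0,[0,0,0],0],[0,[0,0,0],0],[0,[0,0,0],0],[0,[0,0,0],0],[0,[0,0,0],0],[0,[0,0,-1.5],0],[0,[0,0,-3],0],[0,[0,0,-4],0],[0,[0,0,-4],0]]'
python3 -m pendant '[[0,[-3,0,-3],0],[0,[-4,0,-3],0],[0,[-4,0,0],0],[0,[-3,0,0],0],[0,[0,0,0],0],[0,[0,0,0],0]]'
python3 - <<'E'
from h import *
p=capture("top");plank(p,.05,.075,(.36,.6,-.32,-.05))
[print(r) for r in scan(p,.055,.09,(.36,.66,-.0,.4),True)]
q=capture("scene");plank(q,.05,.075,(.36,.6,-.32,-.05));cv2.imwrite("pics/s5.png",q["color"][...,::-1])
go(SC,.2,SA)
E
```

```text
time_s: 17.45
eef_pos: [0.4621, -0.2365, 0.2321]
tcp_rot: [0.791, 0.612, 0.0, 0.0]
contact_force: [-0.9, -1.4, -0.0]
gripper_width: 0.0853
finger_force: 0.0
time_s: 18.2
eef_pos: [0.4271, -0.3716, 0.2903]
tcp_rot: [0.791, 0.612, 0.0, -0.0]
contact_force: [-0.3, 0.7, -0.1]
gripper_width: 0.0857
finger_force: 0.0
(array([ 474.7, -185. ]), array([ 50.1, 180. ]), -14.7, 2313, np.float64(0.0574)) slope [ 0.001 -0.001]
(array([464.7, 176.6]), array([ 49.4, 121.3]), 7.5, 1520, np.float64(0.0723))
(array([ 474.5, -186.4]), array([ 51.9, 182.9]), -15.0, 4399, np.float64(0.0572)) slope [ 0.02  -0.004]
t 18.3 tcp [ 0.4274 -0.3711  0.2902] turn 0.001 shift cm (tool, now) [1.984e+01 1.000e-02 9.020e+00] tilt [0. 0.] F [ 0.5 -0.4 -0.2] w 0.0851 ff 0.0
```

View pics/s5.png

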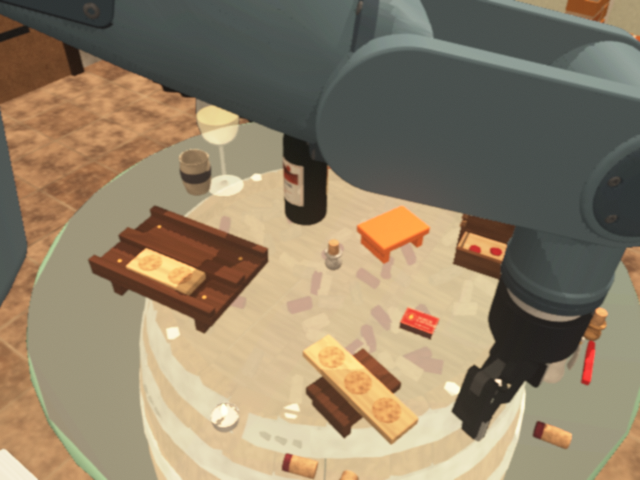

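The plank (360,387) lies flat on the brown stand, about 6 mm off centre and in line. The short plank hasn't moved and the gripper is clear, so I hand in.

```bash
python3 -c "
from workcell import close_job
print(close_job())"
```

```text
the job is handed in; nothing more can be done
None
```

The job is handed in at about 18 s of the 48 s: the long plank lies flat and released on the brown stand, about 6 mm off centre and in line with it, and the short plank has not moved; the hand-in call returned no verdict.

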